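# Feel the ground rim of a desiccator base for chips

### The arm

A 7-joint arm with a two-finger parallel gripper is mounted at the origin on the work surface. World frame = base frame: x ahead of the robot, y to its left, z up, the work surface at z = 0. Lengths are in m, angles in degrees, forces in N, time in s.
With the tool pointing down it reaches from about 0.35 to 0.9 m from the base axis. Payload 8.1 kg.
Tool frame: the origin (TCP) lies between the finger pads, 19 mm behind the fingertips; this is the grasp point; z points along the fingers, y is the line along which they close (so a half turn about z gives the same grasp; the last joint's range is limited). The gripper opens to 92 mm and grips with 3 to 60 N. Pads are 19 mm wide; open, the fingers measure 130 mm over their backs; the gripper's body (75 mm by 190 mm) begins 47 mm behind the grasp point.
Start: joints at [-81.738, 24.895, 1.432, 90.138, -0.665, 64.973, -4.303], TCP at [0.153, 0.606, 0.246] pointing down, gripper open.
Joint ranges: [-149.89, 149.89], [-25.12, 119.58], [-72.63, 75.52], [4.76, 147.25], [-75.54, 255.54], [6.69, 114.76], [-157.13, 157.13]. Speed limits (degrees/s): [127.2, 127.2, 172.46, 172.46, 180, 180, 180].

### API

Orientations are given as a 3x3 rotation matrix whose columns are the frame's x, y, z axes.
In Python, from bench import readout, optics, bot, masks_of gives the robot as it stands.
- The arm moves only by the shell command python3 -m jog 'ROWS' [OPENING] [FORCE]. ROWS is JSON, a list of rows, each a list of 6 numbers: the shift along the tool's x, y, z in mm, then the turn, a rotation vector about the tool's x, y, z in degrees. In form: [[tx, ty, tz, wx, wy, wz], ...]. A call has 1 to 12 rows; each row is the pose to reach, as a shift and turn from the pose commanded when the call began, along the tool's axes at that moment; what a row does not reach only later rows make up. A row lasts 1/12 s, in which the tool goes at most 41.7 mm and 7.16 degrees, less where a joint would pass 70% of its speed; a pose out of reach is approached as far as the arm can. A call with a gripper value outside its range is refused whole. OPENING is the opening, from -1 (shut) to 1 (fully open), so that 0 is half open, set as the call begins (- or left out, the last holds). The fingers move at their own pace and stop on an object; FORCE is the grip in N (left out, the last holds). Time passes only in rows, so rows that repeat a pose let the fingers close. It gives the time, the measured TCP pose, the force, the opening and the grip force at its end, in the units of the state.
- readout.state(): the state, without advancing time (a new reading comes with each control period).
- optics.camera(name): name is "side" or "top" or "wrist"; returns a dict with "image" (384x512x3 uint8, blue, green, red), "camera_matrix" (3x3 intrinsics, pixels), "distortion" ([k1, k2, p1, p2, k3] as OpenCV has them; the pictures are not rectified), "extrinsics" (4x4, takes a point from camera to world coordinates); the wrist camera has in their place "tool_from_camera" (4x4, takes a point from camera to tool coordinates, whose origin is the TCP and whose axes are the flange's). Camera axes: x right, y up, looking along -z (the intrinsics and any distortion apply to the point x, -y, -z); pixel columns grow to the right and rows downward; lengths in m; the calibration is good to about 2 mm. A picture is of the moment at which its call begins: read the wrist's pose just before it. There is no depth.
- bot.close_job(): hands the job in; it is judged then, once.
Trained networks look in a picture, given as the dict that the camera call returned (one of the last four; its "shot" number tells which), for a name from the list of things; names that differ only in an ending like _2 or _b are one class to them, and where a whole thing is asked for, a point or a joint stands for the part that bears it (a point fixed in the world has none). Each returns a list of dicts, best first, with "confidence" (0 to 1); they miss things now and then, are a little off and sometimes report something else, mostly with a low value. They report only what shows in the picture. A call takes as long as a camera call.
- masks_of(query, picture): "mask" (384x512 bool, what is visible of it) and "pixel" ([row, column] in pixels, amid what is visible of it).
The state is a dict: "clock": time; "joint_pos": joint angles; "joint_velocities": joint speeds; "joint_torque": joint torques, N m; "eef_pos": TCP position; "eef_rot": TCP orientation; "force": force on the tool from outside, world axes, zero at the start; "ft_torque": the same for the moment, N m; "width": finger opening in m; "grasp_force": force on a finger pad.
Only numpy, scipy, OpenCV 4.12 (cv2) and the standard library are available. Lean on these libraries where they do the work, as an engineer would, in place of code of your own. Each camera call takes 0.05 s, during which the arm holds its last target. There are 200 camera calls.

### The job

Check the ground rim of the glass desiccator base (the open dish with a hose side arm) for chips by feel: with the gripper's fingers closed together, set the fingertips lightly on top of the flat rim right above the side arm and run them along it all the way round, anticlockwise as seen from above, until they are back above the side arm, then lift them clear. Only stroke it: do not press hard, grip or lift the dish or shift it on its pad, and leave everything else on the bench where it is.

Things in the scene. Friction and masses are not known exactly. Their poses are not given: they have to be found in the camera images.
- dish: open round clear glass dish, 0.9 kg, 75 mm tall, body 112 mm across, loose on a grey foam pad (160 mm square, 25 mm thick; sinks 1 mm per 2 N; stroked with over 8 N the dish may slide). Rim: flat frosted flange, 144 mm outside, 104 mm inside diameter, level, top 100 mm above the bench. Side arm along its own +x: 14 mm thick, its end 100 mm from the axis. Origin: centre of underside
- rim0 (a point): point on the top face of the flange, at the middle of its width (62 mm from the dish axis), 100 mm above the bench, above the side arm: start of the round
- rim1 (a point): point on the top face of the flange, at the middle of its width (62 mm from the dish axis), 100 mm above the bench, an eighth of the way round, 45 degrees anticlockwise (seen from above) from rim0
- rim2 (a point): point on the top face of the flange, at the middle of its width (62 mm from the dish axis), 100 mm above the bench, a quarter round, 90 degrees anticlockwise (seen from above) from rim0
- rim3 (a point): point on the top face of the flange, at the middle of its width (62 mm from the dish axis), 100 mm above the bench, three eighths round, 135 degrees anticlockwise (seen from above) from rim0
- rim4 (a point): point on the top face of the flange, at the middle of its width (62 mm from the dish axis), 100 mm above the bench, across from the side arm, 180 degrees anticlockwise (seen from above) from rim0
- rim5 (a point): point on the top face of the flange, at the middle of its width (62 mm from the dish axis), 100 mm above the bench, five eighths round, 225 degrees anticlockwise (seen from above) from rim0
- rim6 (a point): point on the top face of the flange, at the middle of its width (62 mm from the dish axis), 100 mm above the bench, three quarters round, 270 degrees anticlockwise (seen from above) from rim0
- rim7 (a point): point on the top face of the flange, at the middle of its width (62 mm from the dish axis), 100 mm above the bench, seven eighths round, 315 degrees anticlockwise (seen from above) from rim0
- lid: bystander, loose: the desiccator's domed clear glass lid with a knob on top, standing on its flange on the bench, 144 mm across, 92 mm tall; no side arm. Dish on its pad, lid and beaker stand in a row across the bench, in any order. Origin: centre of its underside
- beaker: bystander, loose: plain glass beaker with dark cullet in it, 80 mm across the thin rim, 100 mm tall, no side arm. Origin: centre of its underside
- stand: bystander, loose: tube roller stand, red cast-iron disc foot 116 mm across, steel post, two black wheels on top, 183 mm tall, left side of the bench. Origin: centre of its underside
- paddle: bystander, loose: graphite paddle 240 mm long, 55 mm wide, wooden handle, lying flat, 22 mm high, near side of the bench. Origin: under its middle; x along it
- knife: bystander, loose: glass knife 230 mm long with a wooden handle, lying flat, 14 mm high, near side of the bench. Origin: under its middle; x along it
- reamer: bystander, loose: brass reamer 240 mm long with a wooden handle, lying flat, 24 mm high, beyond the row. Origin: under its middle; x along it
- glasses: bystander, loose: safety spectacles 140 mm wide, 45 mm high, beyond the row. Origin: under the bridge; the temples point along its x
- bottle: bystander, loose: white plastic bottle, 72 mm across, 190 mm tall, right side of the bench. Origin: centre of its underside

How it is judged (in metres and radians):
On the way, in this order (a step that is already met when the one before it is completed fails the run):
1. the fingertips touch the flange above the side arm (contact force between the fingers and dish above 0.3 N and horizontal distance between the grasp point and rim0 below 0.021 m and z of the grasp point in the frame of rim0 between 0.005 and 0.045 m), for 0.05 s.
2. the fingertips touch the flange an eighth of the way round (contact force between the fingers and dish above 0.3 N and horizontal distance between the grasp point and rim1 below 0.021 m and z of the grasp point in the frame of rim1 between 0.005 and 0.045 m), for 0.05 s.
3. the fingertips touch the flange a quarter round (contact force between the fingers and dish above 0.3 N and horizontal distance between the grasp point and rim2 below 0.021 m and z of the grasp point in the frame of rim2 between 0.005 and 0.045 m), for 0.05 s.
4. the fingertips touch the flange three eighths round (contact force between the fingers and dish above 0.3 N and horizontal distance between the grasp point and rim3 below 0.021 m and z of the grasp point in the frame of rim3 between 0.005 and 0.045 m), for 0.05 s.
5. the fingertips touch the flange across from the side arm (contact force between the fingers and dish above 0.3 N and horizontal distance between the grasp point and rim4 below 0.021 m and z of the grasp point in the frame of rim4 between 0.005 and 0.045 m), for 0.05 s.
6. the fingertips touch the flange five eighths round (contact force between the fingers and dish above 0.3 N and horizontal distance between the grasp point and rim5 below 0.021 m and z of the grasp point in the frame of rim5 between 0.005 and 0.045 m), for 0.05 s.
7. the fingertips touch the flange three quarters round (contact force between the fingers and dish above 0.3 N and horizontal distance between the grasp point and rim6 below 0.021 m and z of the grasp point in the frame of rim6 between 0.005 and 0.045 m), for 0.05 s.
8. the fingertips touch the flange seven eighths round (contact force between the fingers and dish above 0.3 N and horizontal distance between the grasp point and rim7 below 0.021 m and z of the grasp point in the frame of rim7 between 0.005 and 0.045 m), for 0.05 s.
9. the fingertips are back, touching the flange above the side arm (all of step 1), for 0.05 s.
At the end, for the whole second after the job is handed in: The fingertips touched the top of the rim within 20 mm of all eight points, anticlockwise from above the side arm and back to it, never with more than 20 N; the dish stands upright and still, no part of its rim shifted by 20 mm, the bystanders likewise (distance of each of dish, rim0, rim4, stand, lid, beaker, paddle, knife, reamer, glasses, bottle from where it was at the start of the episode below 0.02 m and angle between dish's own z axis and vertical below 0.05 rad and height (world z) of dish between 0.02 and 0.029 m and linear speed of dish below 0.02 m/s and angular speed of dish below 0.1 rad/s).
It fails at once if the glass is pressed harder than 20 N (contact force between the fingers and dish above 20 N).
It fails at once if the dish is lifted more than 8 mm off its pad, or tipped more than 6 degrees (height (world z) of dish above 0.033 m or angle between dish's own z axis and vertical above 0.105 rad).
It fails at once if the fingers grip the dish or push at its side (they touch it with the tool point less than 5 mm above the rim) (contact force between the fingers and dish above 0.5 N and z of the grasp point in the frame of dish below 0.08 m).
It fails at once if the dish is pushed or turned so that it shifts more than 20 mm (distance of any of dish, rim0, rim4 from where it was at the start of the episode above 0.02 m).
It fails at once if a bystander is moved more than 20 mm (distance of any of stand, lid, beaker, paddle, knife, reamer, glasses, bottle from where it was at the start of the episode above 0.02 m).
It also fails if it takes over 64 s, if anything falls off the work surface, if the arm or the gripper's body presses on something with over 40 N, if the wrist force passes 120 N, or if a joint passes its speed limit or range.

## Working session

There is one attempt and no reset: what is moved stays moved. The work goes in short steps, Python scripts to look and compute and a shell command to move; the robot and the scene stay as the last step left them, time stands still between calls to the robot, and variables do not carry over. Pictures are saved under pics/ and viewed, at most 10 in all, crops included, and the job is handed in when it is done.

```bash
mkdir -p pics; ls
python3 - <<'E'
from bench import readout, optics, bot, masks_of
import cv2, numpy as np
s=readout.state(); print(s['clock'],s['eef_pos'],np.round(s['eef_rot'],3).tolist(),s['width'],s['force'])
for n in('top','side'):
    p=optics.camera(n); cv2.imwrite(f'pics/{n}1.png',p['image'])
    print(n,np.round(p['camera_matrix'],1).tolist(),p['distortion'],np.round(p['extrinsics'],3).tolist())
    for q in('dish','lid','beaker','rim0','stand','bottle'):
        for m in masks_of(q,p)[:2]:
            ys,xs=np.where(m['mask']); print(q,round(m['confidence'],2),m['pixel'],xs.min(),xs.max(),ys.min(),ys.max(),len(xs))
E
```

```text
pics
0.0 [0.15261594 0.60559973 0.2447609 ] [[-0.97, 0.244, -0.0], [0.244, 0.97, -0.002], [-0.0, -0.002, -1.0]] 0.09168914994573475 [-0.01248886 -0.32162875 -0.47147466]
top [[419.2, 0.0, 255.7], [0.0, 419.2, 196.9], [0.0, 0.0, 1.0]] [0.05453047 0.         0.         0.         0.        ] [[-0.025, 0.988, -0.152, 0.341], [-1.0, -0.023, 0.009, -0.019], [0.006, 0.152, 0.988, 1.405], [0.0, 0.0, 0.0, 1.0]]
dish 0.91 [190.5, 316.3] 294 339 166 215 1623
lid 0.9 [193.3, 249.2] 228 270 172 214 1430
lid 0.64 [199.5, 92.5] 68 112 182 220 1143
beaker 0.67 [197.6, 170.4] 156 183 186 213 579
beaker 0.49 [188.4, 316.2] 294 339 166 215 1617
rim0 0.64 [187.8, 317.2] 294 339 166 215 1633
stand 0.69 [201.7, 94.1] 67 112 182 220 1134
bottle 0.69 [135.8, 275.5] 237 287 105 155 191
bottle 0.67 [196.9, 396.1] 379 414 186 212 690
side [[351.1, 0.0, 255.6], [0.0, 351.1, 189.7], [0.0, 0.0, 1.0]] [-0.10186407  0.          0.          0.          0.        ] [[0.942, 0.182, -0.282, 0.2], [-0.335, 0.553, -0.763, -0.953], [0.017, 0.813, 0.582, 0.802], [0.0, 0.0, 0.0, 1.0]]
dish 0.96 [229.8, 283.2] 261 308 209 253 1627
lid 0.95 [203.8, 259.5] 241 280 185 218 815
lid 0.69 [228.6, 284.4] 261 308 210 252 1626
rim0 0.63 [228.6, 284.2] 261 308 209 252 1655
stand 0.76 [139.8, 219.0] 207 229 108 149 372
stand 0.55 [230.1, 284.4] 261 309 210 253 1714
bottle 0.56 [298.8, 306.4] 295 326 262 325 1397
```

Run:
```python
import cv2,numpy as np
a=cv2.imread('pics/top1.png')[90:270,40:440];b=cv2.imread('pics/side1.png')[150:290,180:380]
cv2.imwrite('pics/v1.png',cv2.resize(a,None,fx=2,fy=2,interpolation=cv2.INTER_CUBIC))
c=cv2.imread('pics/top1.png')[155:230,280:355]
cv2.imwrite('pics/v2.png',np.hstack([cv2.resize(c,(450,450),interpolation=cv2.INTER_CUBIC),cv2.resize(b[40:115,65:140],(350,450),interpolation=cv2.INTER_CUBIC)]))
```

```text
(no output)
```

View pics/v1.png

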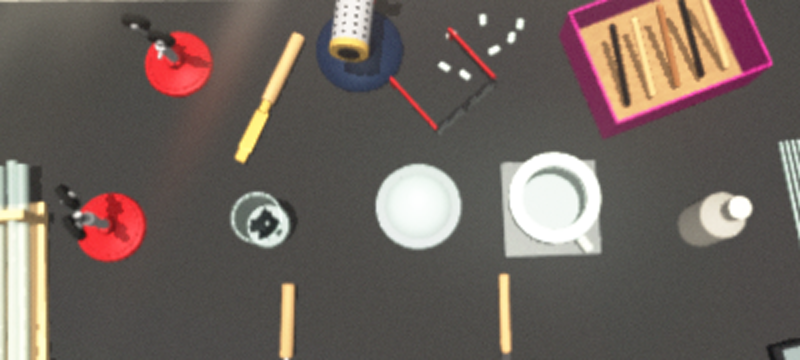

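View pics/v2.png

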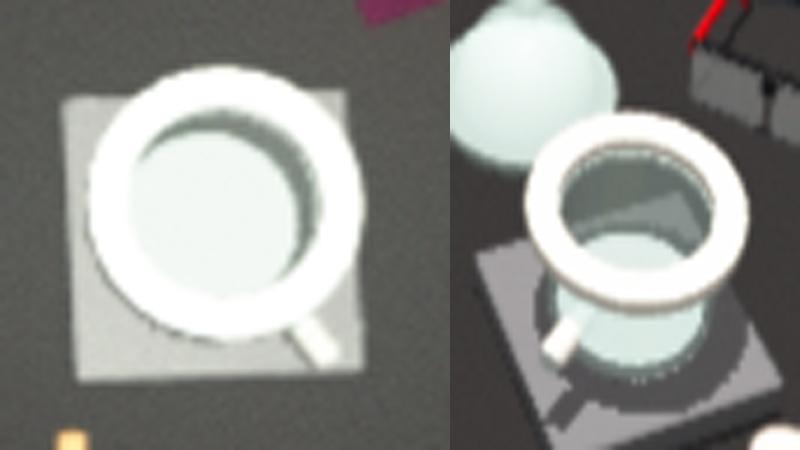

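The dish is the ring at top-view pixel about (189, 318) on the grey pad. Its arm tip is at about (215, 334) in the top view and about (247, 268) in the side view. The lid, at about (193, 249), has no arm. Next I'll measure the rim and the arm direction.

```bash
cat > h.py <<'E'
import cv2,numpy as np
from scipy.optimize import least_squares
def ray(p,px,E):
    u=cv2.undistortPoints(np.array(px,float).reshape(-1,1,2),p['camera_matrix'],np.array(p['distortion'],float))[:,0]
    d=np.c_[u[:,0],-u[:,1],-np.ones(len(u))]@E[:3,:3].T
    return E[:3,3],d
def plane(p,px,z,E):
    o,d=ray(p,px,E); return o+d*((z-o[2])/d[:,2])[:,None]
def fit(P,r=None):
    c0=np.r_[P[:,:2].mean(0),.072]
    f=lambda c:np.hypot(*(P[:,:2]-c[:2]).T)-(r or c[2])
    return least_squares(f,c0,loss='soft_l1',f_scale=.0015)
E
python3 - <<'E'
from h import *
from bench import optics,masks_of,readout
tips={'top':(334.5,214.7),'side':(268.1,247.5)}; R=[]
for n in tips:
    p=optics.camera(n);E=np.array(p['extrinsics'])
    g=p['image'].min(2); w=(g>238).astype(np.uint8)
    m=masks_of('dish',p)[0]['mask']; w&=cv2.dilate(m.astype(np.uint8),np.ones((5,5)))
    k,l,st,_=cv2.connectedComponentsWithStats(w); i=1+st[1:,4].argmax()
    c=max(cv2.findContours((l==i).astype(np.uint8),0,1)[0],key=cv2.contourArea)
    f=fit(plane(p,c,.1,E)); print(n,f.x.round(4),np.abs(f.fun).mean().round(4),st[i])
    R.append(ray(p,[tips[n]],E))
    for z in(.06,.075,.09):print(z,plane(p,[tips[n]],z,E).round(4))
(o1,d1),(o2,d2)=R
A=np.c_[d1[0],-d2[0]];t=np.linalg.lstsq(A,o2-o1,rcond=None)[0];print((o1+t[0]*d1[0]).round(4),(o2+t[1]*d2[0]).round(4))
E
```

```text
top [ 0.5631 -0.2258  0.0701] 0.0025 [ 295  167   45   48 1353]
0.06 [[ 0.4825 -0.2843  0.06  ]]
0.075 [[ 0.4809 -0.2814  0.075 ]]
0.09 [[ 0.4794 -0.2784  0.09  ]]Traceback (most recent call last):
  File "<stdin>", line 7, in <module>
IndexError: list index out of range
```

Run:
```python
from h import *
from bench import optics,masks_of
p=optics.camera('side');E=np.array(p['extrinsics'])
for th in(225,240):
    w=(p['image'].min(2)>th).astype(np.uint8)
    w[:,:255]=0;w[:,312:]=0;w[:205]=0;w[258:]=0
    k,l,st,_=cv2.connectedComponentsWithStats(w)
    i=1+st[1:,4].argmax();print(st[i])
    c=max(cv2.findContours((l==i).astype(np.uint8),0,1)[0],key=cv2.contourArea)
    P=plane(p,c,.1,E);f=fit(P);P=P[np.abs(f.fun)<.005];f=fit(P);print(f.x.round(4),np.abs(f.fun).mean().round(4),len(P))
for z in(.05,.06,.07,.08,.09):print(z,plane(p,[(268.1,247.5)],z,E).round(4))
```

```text
[262 209  46  31 636]
[ 0.5647 -0.2255  0.0702] 0.0011 112
[262 209  46  31 526]
[ 0.5647 -0.2257  0.0694] 0.001 111
0.05 [[ 0.5006 -0.2602  0.05  ]]
0.06 [[ 0.4966 -0.2694  0.06  ]]
0.07 [[ 0.4926 -0.2786  0.07  ]]
0.08 [[ 0.4886 -0.2878  0.08  ]]
0.09 [[ 0.4846 -0.297   0.09  ]]
```

Two views agree: the dish centre is at about (0.564, -0.226) and the side arm points to about -145° (tip measured 99 mm from the axis). I'll move there with the fingers shut, turning tool y along world x to stay clear of the bottle.

```bash
python3 -m jog '[[-346,-280,0,0,0,76],[-346,-280,0,0,0,76],[-346,-280,0,0,0,76],[-346,-280,0,0,0,76],[-346,-280,0,0,0,76],[-346,-280,0,0,0,76],[-346,-280,0,0,0,76],[-346,-280,0,0,0,76],[-346,-280,0,0,0,76],[-346,-280,0,0,0,76],[-346,-280,0,0,0,76],[-346,-280,0,0,0,76]]' -1 10; python3 -c "
from bench import readout
import numpy as np
s=readout.state();print(s['clock'],s['eef_pos'],np.round(s['eef_rot'],4).tolist(),s['joint_pos'],s['width'])"
```

```text
clock: 1.95
eef_pos: [0.4235, 0.2441, 0.2462]
eef_rot: [[0.016, 1.0, 0.002], [1.0, -0.016, -0.001], [-0.001, 0.002, -1.0]]
force: [-0.6, -1.3, 0.4]
width: 0.0164
grasp_force: 0.0
1.95 [0.42354733 0.24413093 0.24618304] [[0.0162, 0.9999, 0.0025], [0.9999, -0.0162, -0.0011], [-0.001, 0.0025, -1.0]] [-57.89450847  12.2292598   26.08553656 110.21760665  -6.09969397
  58.82465594 -30.09239386] 0.016428172364493912
```

```bash
python3 -m jog '[[-504,98,0,0,0,0],[-504,98,0,0,0,0],[-504,98,0,0,0,0],[-504,98,0,0,0,0],[-504,98,0,0,0,0],[-504,98,0,0,0,0],[-504,98,0,0,0,0],[-504,98,0,0,0,0],[-504,98,0,0,0,0],[-504,98,0,0,0,0],[-504,98,0,0,0,0],[-504,98,0,0,0,0]]' ; python3 -m jog '[[-4,1,0,0,0,0],[-4,1,0,0,0,0],[-4,1,0,0,0,0],[-4,1,0,0,0,0]]'
python3 - <<'E'
from bench import readout,optics
import numpy as np,cv2
s=readout.state();print(s['clock'],s['eef_pos'],np.round(s['eef_rot'],4).tolist(),s['joint_pos'],s['width'],s['force'])
p=optics.camera('wrist');cv2.imwrite('pics/w1.png',p['image']);print(np.round(p['tool_from_camera'],3).tolist(),p['camera_matrix'][0])
q=optics.camera('side');cv2.imwrite('pics/v3.png',np.hstack([cv2.resize(p['image'],(400,300)),cv2.resize(q['image'][150:300,200:400],(400,300))]))
E
```

```text
clock: 2.95
eef_pos: [0.5144, -0.2426, 0.2456]
eef_rot: [[0.001, 1.0, 0.001], [1.0, -0.001, 0.0], [0.0, 0.001, -1.0]]
force: [1.2, 0.4, 0.4]
width: 0.0005
grasp_force: 0.0
clock: 3.28
eef_pos: [0.5152, -0.2432, 0.2453]
eef_rot: [[0.0, 1.0, -0.0], [1.0, -0.0, 0.001], [0.001, -0.0, -1.0]]
force: [-0.3, 0.8, -0.2]
width: 0.0006
grasp_force: 0.0
3.2833 [ 0.51521571 -0.24318302  0.24527945] [[0.0003, 1.0, -0.0003], [1.0, -0.0003, 0.0013], [0.0013, -0.0003, -1.0]] [ -8.35752242  22.39258847  39.28615013 100.29892847 -15.77408326
  62.96596332  36.06000092] 0.0005673867814234093 [-0.250164    0.79924096 -0.24961239]
[[-0.0, 0.968, 0.251, 0.067], [1.0, 0.0, 0.0, 0.0], [0.0, 0.251, -0.968, -0.139], [0.0, 0.0, 0.0, 1.0]] [313.88481312   0.         253.90826516]
```

View pics/v3.png

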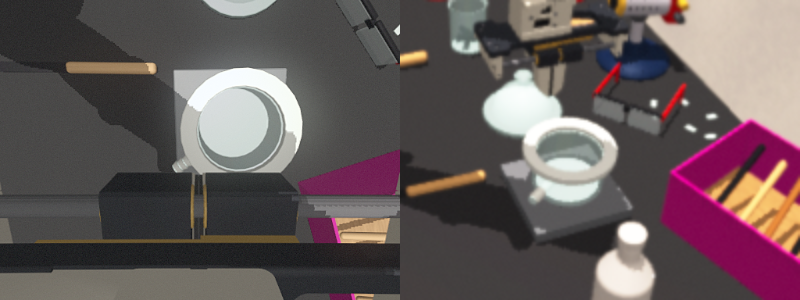

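The wrist view shows the rim centred at about (243, 120) in the shown scale, with the arm at lower left at about (180, 166). That matches the first estimate, so I'll refine with it.

Run:
```python
from h import *
from bench import optics,masks_of,readout
s=readout.state();T=np.eye(4);T[:3,:3]=s['eef_rot'];T[:3,3]=s['eef_pos']
p=optics.camera('wrist');E=T@np.array(p['tool_from_camera'])
m=masks_of('dish',p)[0];print(m['confidence'])
c=max(cv2.findContours(m['mask'].astype(np.uint8),0,1)[0],key=cv2.contourArea)
P=plane(p,c,.1,E);P=P[c[:,0,1]<195]
for t in(.006,.003):
    f=fit(P);P=P[np.abs(f.fun)<t]
f=fit(P);print(f.x.round(4),np.abs(f.fun).mean(),len(P))
for z in(.05,.065,.08):
    q=plane(p,[(230,212)],z,E)[0];d=q[:2]-f.x[:2];print(z,q.round(4),np.hypot(*d),np.degrees(np.arctan2(d[1],d[0])))
```

```text
0.66
[ 0.5648 -0.2253  0.0706] 0.00041268405386627886 282
0.05 [ 0.4887 -0.284   0.05  ] 0.09613753899322097 -142.3262316140117
0.065 [ 0.4899 -0.2792  0.065 ] 0.09227179539313467 -144.25901622140762
0.08 [ 0.4911 -0.2743  0.08  ] 0.08852015038360031 -146.35819346316853
```

```bash
python3 -m jog '[[-19,0,30,0,0,0],[-19,0,60,0,0,0],[-19,0,85,0,0,0],[-19,0,105,0,0,0],[-19,0,118,0,0,0],[-19,0,118,0,0,0],[-19,0,118,0,0,0],[-19,0,118,0,0,0],[-19,0,118,0,0,0]]'; python3 -m jog '[[0,0,0,0,0,0],[0,0,0,0,0,0],[0,0,0,0,0,0]]'
```

```text
clock: 4.23
eef_pos: [0.5157, -0.2642, 0.1288]
eef_rot: [[0.002, 1.0, 0.002], [1.0, -0.002, -0.001], [-0.001, 0.002, -1.0]]
force: [-0.4, 0.1, 0.6]
width: 0.0002
grasp_force: 0.0
clock: 4.48
eef_pos: [0.5152, -0.2641, 0.1281]
eef_rot: [[0.002, 1.0, 0.001], [1.0, -0.002, -0.0], [-0.0, 0.001, -1.0]]
force: [-0.8, 0.6, 0.0]
width: 0.0004
grasp_force: 0.0
```

```bash
python3 -m jog '[[2,0,3,0,0,0],[2,0,6,0,0,0],[2,0,8,0,0,0],[2,0,8,0,0,0],[2,0,8,0,0,0]]'; python3 -m jog '[[0,0,0.5,0,0,0],[0,0,1,0,0,0],[0,0,1,0,0,0],[0,0,1,0,0,0]]'; python3 -m jog '[[0,0,0.5,0,0,0],[0,0,1,0,0,0],[0,0,1,0,0,0],[0,0,1,0,0,0]]'
```

```text
clock: 4.9
eef_pos: [0.5148, -0.2619, 0.1193]
eef_rot: [[0.002, 1.0, -0.0], [1.0, -0.002, 0.0], [0.0, -0.0, -1.0]]
force: [-0.0, 0.0, -0.2]
width: 0.0002
grasp_force: 0.0
clock: 5.23
eef_pos: [0.5149, -0.2621, 0.1186]
eef_rot: [[0.003, 1.0, 0.0], [1.0, -0.003, 0.0], [0.0, 0.0, -1.0]]
force: [-0.8, 0.9, 1.1]
width: 0.0005
grasp_force: 0.9
clock: 5.57
eef_pos: [0.5149, -0.2621, 0.1176]
eef_rot: [[0.003, 1.0, 0.0], [1.0, -0.003, -0.0], [-0.0, 0.0, -1.0]]
force: [-2.2, 0.8, 4.2]
width: 0.0007
grasp_force: 1.8
```

Contact at about 4 N. I'll compute the arc tables.

```bash
cat > arc.py <<'E'
import numpy as np
from bench import readout
import sys
k=int(sys.argv[1]); n=12
s=readout.state();p=s['eef_pos'];R=np.array(s['eef_rot']);c=np.array([.5648,-.2254])
a=np.radians(-144+45*k+45*np.arange(1,n+1)/n)
t=np.c_[c+.062*np.c_[np.cos(a),np.sin(a)],np.full(n,p[2])]
d=(t-p)*1000@R
a0=-144+45*k; print('off nominal mm',((p[:2]-c-.062*np.array([np.cos(np.radians(a0)),np.sin(np.radians(a0))]))*1000).round(1))
print(d[:,:2].round(0).astype(int).tolist(),s['force'].round(1))
E
python3 arc.py 0
```

```text
off nominal mm [ 0.2 -0.3]
[[-3, 2], [-6, 5], [-9, 8], [-11, 11], [-14, 14], [-16, 18], [-18, 21], [-20, 25], [-21, 29], [-23, 32], [-24, 36], [-24, 40]] [-2.2  0.8  4.2]
```

```bash
python3 -m jog '[[-3,2,-0.3,0,0,0],[-6,5,-0.3,0,0,0],[-9,8,-0.3,0,0,0],[-11,11,-0.3,0,0,0],[-14,14,-0.3,0,0,0],[-16,18,-0.3,0,0,0],[-18,21,-0.3,0,0,0],[-20,25,-0.3,0,0,0],[-21,29,-0.3,0,0,0],[-23,32,-0.3,0,0,0],[-24,36,-0.3,0,0,0],[-24,40,-0.3,0,0,0]]'; python3 arc.py 1
```

```text
clock: 6.57
eef_pos: [0.5551, -0.2867, 0.1179]
eef_rot: [[0.003, 1.0, 0.0], [1.0, -0.003, -0.001], [-0.001, 0.0, -1.0]]
force: [-2.5, -1.0, 3.5]
width: 0.0003
grasp_force: 1.6
off nominal mm [ 0.  -0.1]
[[0, 4], [-1, 8], [-1, 12], [0, 16], [0, 20], [1, 24], [2, 28], [4, 32], [5, 36], [7, 39], [9, 43], [11, 46]] [-2.5 -1.   3.5]
```

```bash
python3 -m jog '[[0,4,0,0,0,0],[-1,8,0,0,0,0],[-1,12,0,0,0,0],[0,16,0,0,0,0],[0,20,0,0,0,0],[1,24,0,0,0,0],[2,28,0,0,0,0],[4,32,0,0,0,0],[5,36,0,0,0,0],[7,39,0,0,0,0],[9,43,0,0,0,0],[11,46,0,0,0,0]]'; python3 arc.py 2
```

```text
clock: 7.57
eef_pos: [0.6014, -0.2751, 0.1179]
eef_rot: [[0.002, 1.0, 0.0], [1.0, -0.002, -0.0], [-0.0, 0.0, -1.0]]
force: [-2.3, -1.2, 3.6]
width: 0.0005
grasp_force: 1.6
off nominal mm [0.2 0.4]
[[2, 3], [5, 6], [8, 9], [11, 12], [14, 14], [17, 16], [21, 18], [25, 20], [28, 21], [32, 23], [36, 24], [40, 25]] [-2.3 -1.2  3.6]
```

```bash
python3 -m jog '[[2,3,0,0,0,0],[5,6,0,0,0,0],[8,9,0,0,0,0],[11,12,0,0,0,0],[14,14,0,0,0,0],[17,16,0,0,0,0],[21,18,0,0,0,0],[25,20,0,0,0,0],[28,21,0,0,0,0],[32,23,0,0,0,0],[36,24,0,0,0,0],[40,25,0,0,0,0]]'; python3 arc.py 3
```

```text
clock: 8.57
eef_pos: [0.6262, -0.2349, 0.1179]
eef_rot: [[0.002, 1.0, 0.0], [1.0, -0.002, -0.0], [-0.0, 0.0, -1.0]]
force: [-0.4, -1.8, 2.8]
width: 0.0006
grasp_force: 1.6
off nominal mm [0.2 0.2]
[[4, 0], [8, 1], [12, 0], [16, 0], [20, 0], [24, -1], [28, -2], [32, -4], [35, -5], [39, -7], [43, -9], [46, -11]] [-0.4 -1.8  2.8]
```

```bash
python3 -m jog '[[4,0,0,0,0,0],[8,0,0,0,0,0],[12,0,0,0,0,0],[16,0,0,0,0,0],[20,0,0,0,0,0],[24,-1,0,0,0,0],[28,-2,0,0,0,0],[32,-4,0,0,0,0],[35,-5,0,0,0,0],[39,-7,0,0,0,0],[43,-9,0,0,0,0],[46,-11,0,0,0,0]]'; python3 arc.py 4
python3 - <<'E'
from bench import optics
import cv2,numpy as np
q=optics.camera('side')['image'][170:290,220:360]
r=optics.camera('top')['image'][150:240,270:375]
a=cv2.imread('pics/side1.png')[170:290,220:360]
cv2.imwrite('pics/v4.png',np.hstack([cv2.resize(i,(390,330),interpolation=cv2.INTER_CUBIC) for i in(a,q)]))
E
```

```text
clock: 9.57
eef_pos: [0.615, -0.1887, 0.1178]
eef_rot: [[0.002, 1.0, 0.0], [1.0, -0.002, 0.0], [0.0, 0.0, -1.0]]
force: [0.9, -2.4, 3.2]
width: 0.0006
grasp_force: 1.6
off nominal mm [0.1 0.3]
[[3, -3], [6, -5], [9, -8], [11, -11], [14, -14], [16, -18], [18, -21], [20, -25], [21, -29], [23, -33], [24, -37], [24, -41]] [ 0.9 -2.4  3.2]
```

View pics/v4.png

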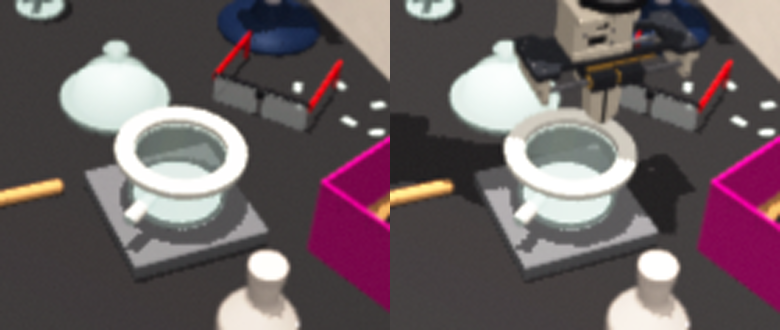

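Side by side (before left, now right): the rim at (180, 150) against (570, 150) less 390, and the arm tip at (133, 212) against (523, 212) less 390, have not shifted. The fingertips are on the far side of the rim. I'll carry on.

```bash
python3 -m jog '[[3,-3,0,0,0,0],[6,-5,0,0,0,0],[9,-8,0,0,0,0],[11,-11,0,0,0,0],[14,-14,0,0,0,0],[16,-18,0,0,0,0],[18,-21,0,0,0,0],[20,-25,0,0,0,0],[21,-29,0,0,0,0],[23,-33,0,0,0,0],[24,-37,0,0,0,0],[24,-41,0,0,0,0]]'; python3 arc.py 5
```

```text
clock: 10.67
eef_pos: [0.5738, -0.1647, 0.1178]
eef_rot: [[0.002, 1.0, 0.0], [1.0, -0.002, 0.0], [0.0, 0.0, -1.0]]
force: [1.8, 1.2, 2.8]
width: 0.0
grasp_force: 1.6
off nominal mm [-0.7 -0.5]
[[1, -3], [1, -7], [1, -11], [1, -16], [0, -20], [0, -24], [-2, -27], [-3, -31], [-4, -35], [-6, -39], [-8, -42], [-11, -45]] [1.8 1.2 2.8]
```

```bash
python3 -m jog '[[1,-3,0,0,0,0],[1,-7,0,0,0,0],[1,-11,0,0,0,0],[1,-16,0,0,0,0],[0,-20,0,0,0,0],[0,-24,0,0,0,0],[-2,-27,0,0,0,0],[-3,-31,0,0,0,0],[-4,-35,0,0,0,0],[-6,-39,0,0,0,0],[-8,-42,0,0,0,0],[-11,-45,0,0,0,0]]'; python3 arc.py 6
```

```text
clock: 11.67
eef_pos: [0.5287, -0.1759, 0.1177]
eef_rot: [[0.002, 1.0, -0.0], [1.0, -0.002, 0.001], [0.001, -0.0, -1.0]]
force: [1.9, 1.9, 2.8]
width: 0.0009
grasp_force: 1.7
off nominal mm [ 0.3 -0.6]
[[-2, -4], [-5, -7], [-7, -9], [-11, -12], [-14, -14], [-17, -17], [-21, -19], [-24, -20], [-28, -22], [-32, -23], [-36, -24], [-40, -25]] [1.9 1.9 2.8]
```

```bash
python3 -m jog '[[-2,-4,0,0,0,0],[-5,-7,0,0,0,0],[-7,-9,0,0,0,0],[-11,-12,0,0,0,0],[-14,-14,0,0,0,0],[-17,-17,0,0,0,0],[-21,-19,0,0,0,0],[-24,-20,0,0,0,0],[-28,-22,0,0,0,0],[-32,-23,0,0,0,0],[-36,-24,0,0,0,0],[-40,-25,0,0,0,0]]'; python3 arc.py 7
```

```text
clock: 12.67
eef_pos: [0.5038, -0.2164, 0.1177]
eef_rot: [[0.003, 1.0, -0.0], [1.0, -0.003, 0.0], [0.0, -0.0, -1.0]]
force: [0.7, 3.1, 3.9]
width: 0.0006
grasp_force: 1.7
off nominal mm [ 0.3 -0.7]
[[-3, -1], [-7, -1], [-11, -1], [-16, -1], [-20, 0], [-24, 1], [-27, 2], [-31, 3], [-35, 5], [-39, 7], [-42, 9], [-45, 11]] [0.7 3.1 3.9]
```

```bash
python3 -m jog '[[-3,-1,0,0,0,0],[-7,-1,0,0,0,0],[-11,-1,0,0,0,0],[-16,-1,0,0,0,0],[-20,0,0,0,0,0],[-24,1,0,0,0,0],[-27,2,0,0,0,0],[-31,3,0,0,0,0],[-35,5,0,0,0,0],[-39,7,0,0,0,0],[-42,9,0,0,0,0],[-45,11,0,0,0,0]]'; python3 arc.py 8; python3 -m jog '[[-1,1,0,0,0,0],[-1,1,0,0,0,0],[-1,1,0,0,0,0],[-1,1,0,0,0,0]]'
```

```text
clock: 13.67
eef_pos: [0.515, -0.2615, 0.1178]
eef_rot: [[0.003, 1.0, -0.0], [1.0, -0.003, -0.0], [-0.0, -0.0, -1.0]]
force: [-2.2, 2.2, 4.1]
width: 0.0002
grasp_force: 1.7
off nominal mm [0.4 0.3]
[[-4, 2], [-7, 5], [-9, 8], [-12, 11], [-14, 14], [-17, 17], [-19, 21], [-20, 25], [-22, 28], [-23, 32], [-24, 36], [-25, 40]] [-2.2  2.2  4.1]
clock: 14.0
eef_pos: [0.5161, -0.2627, 0.118]
eef_rot: [[0.003, 1.0, 0.001], [1.0, -0.003, -0.001], [-0.001, 0.001, -1.0]]
force: [-0.8, -1.2, 2.9]
width: 0.0003
grasp_force: 1.4
```

Back above the arm and still in contact. I'll lift clear and check.

```bash
python3 -m jog '[[0,0,-3,0,0,0],[0,0,-10,0,0,0],[0,0,-30,0,0,0],[0,0,-60,0,0,0],[0,0,-90,0,0,0],[0,0,-115,0,0,0],[0,0,-120,0,0,0],[0,0,-120,0,0,0],[0,0,-120,0,0,0],[0,0,-120,0,0,0]]'
python3 - <<'E'
from h import *
from bench import optics
p=optics.camera('side');E=np.array(p['extrinsics'])
q=p['image'][170:290,220:360];a=cv2.imread('pics/side1.png')[170:290,220:360]
cv2.imwrite('pics/v5.png',np.hstack([cv2.resize(i,(390,330),interpolation=cv2.INTER_CUBIC) for i in(a,q)]))
E
```

```text
clock: 14.83
eef_pos: [0.5154, -0.2614, 0.2367]
eef_rot: [[0.002, 1.0, -0.002], [1.0, -0.002, 0.001], [0.001, -0.002, -1.0]]
force: [0.9, -0.2, 0.0]
width: 0.0006
grasp_force: 0.0
```

View pics/v5.png

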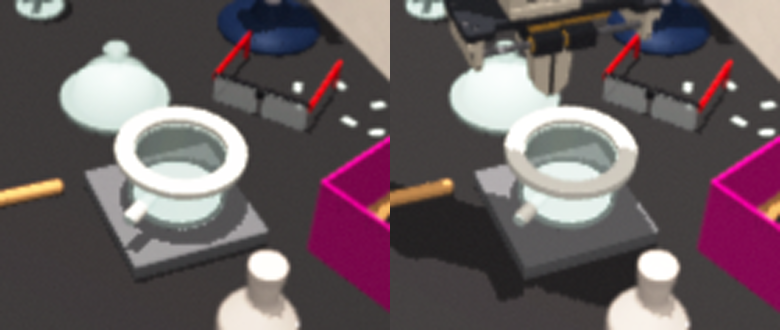

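The dish (rim at about (570, 150), arm tip at about (523, 212)), lid, glasses and bottle are where they were, and the fingers are clear.

```bash
python3 -c "
from bench import bot
print(bot.close_job())"
```

```text
the job is handed in; nothing more can be done
None
```

I stroked the dish rim once all the way round, anticlockwise from above the side arm and back. The wrist force read about 3–4 N upward and at most about 5 N in all at each stop. I then lifted the fingers clear and handed the job in; the last picture shows the dish, lid, glasses and bottle unmoved, though the hand-in returned no verdict.

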